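# Turn the tea stove up four clicks

### The job

The pot on the tea stove needs more heat. With one fingertip, pushing against the side of the heat dial's pointer bar and never pinching it, turn the dial clockwise (seen from above) exactly four clicks up from where it stands, so that it rests in that click; then press the orange start key fully down and let it come up again. Leave the pot, the cup, the carved stand and the tea caddy where they stand.

Things in the scene. Friction and masses are not known exactly. Their poses are not given: they have to be found in the camera images.
- stove: Electric tea stove, fixed, a flat box 220 x 300 x 55 mm (its x, y, z), dark grey with a flat black glass top. Origin: centre of its underside, on the table; its -x side faces the robot more or less, with the controls along its right (-y) end. Heat dial at (+42, -98) mm, start key at (-62, -98) mm, round heating zone with the pot (radius 88 mm) at (0, +55) mm in its frame.
- dial_axis (a point): Point on the dial's vertical axis at the level of the glass (55 mm above the table). The dial is a round black skirt, radius 33 mm, top 4 mm above the glass, carrying a straight silver pointer bar centred on the axis: 58 mm long, 12 mm thick, from 4 to 24 mm above the glass, plus a thin black rib 1.5 mm higher on its middle. Ten growing marks on the glass (radius 42 mm) show the click positions.
- bar_tip (a point): On the dial: middle of the end face of the bar's marked end, the pointer (red line on the rib, red dot on the skirt), 29 mm from the axis, 14 mm above the glass. It turns with the dial.
- bar_tail (a point): On the dial: middle of the end face of the bar's other end, 29 mm from the axis, 14 mm above the glass. It turns with the dial. Fingers pressing on both long sides of the bar at once count as pinching.
- dial (a joint): Dial angle, rad, growing clockwise seen from above; 0 at the lowest of ten click positions (marked end at +135 degrees about z from the stove's +x), one click each 30 degrees (0.524 rad), stop at 4.712. Starts resting in one of the four lowest. Its resistance grows to about 0.1 N m (5 N at 20 mm) half-way; there it jumps by itself into the next click and rests ahead of the finger.
- key_top (a point): Centre of the top of the orange start key, a round push key of radius 15 mm in a low steel collar (radius 21 mm, 3 mm high); the top stands 12 mm above the glass when up.
- start_key (a joint): How far the start key is pushed down, in m: 0 up, 0.006 fully down. It is sprung: 1.5 N to start, 4.5 N when fully down; comes up by itself.
- teapot_mid (a point): Middle of the brown clay pot (30 mm above its underside) on the heating zone, radius 58 mm, 81 mm high with its lid, with a spout reaching 84 mm and a loop handle reaching 85 mm from its axis on opposite sides. Loose.
- cup_mid (a point): Middle of the blue cup, radius 34 mm, 48 mm high, loose on the table beside the stove.
- stand_mid (a point): Middle of the small round carved red-brown stand, radius 45 mm, 40 mm high, loose on the table beside the stove.
- caddy_mid (a point): Middle of the white tea caddy with a wooden lid, radius 32 mm, 70 mm high, loose on the table beside the stove.

How it is judged:
By the outcome, as a careful person would: the job done as asked, in the order asked, and still so for the second after the job is handed in, with the robot touching nothing.
It also fails if it takes over 51 s, if anything falls off the work surface, if the arm or the gripper's body presses on something with over 40 N, if the wrist force passes 120 N, or if a joint passes its speed limit or range.

### The arm

A 6-joint arm with a two-finger parallel gripper is mounted at the origin on the work surface. World frame = base frame: x ahead of the robot, y to its left, z up, the work surface at z = 0. Lengths are in mm, angles in rad, forces in N, time in s.
With the tool pointing down it reaches from about 350 to 875 mm from the base axis. Payload 4.2 kg.
Tool frame: the origin (TCP) lies at the very end of the fingers, on their centre line; the grasp point (between the pads) lies arm.grip_point_offset behind it (arm.grip_point_offset is the distance from the TCP to the grasp point, in mm); z points along the fingers, y is the line along which they close (so a half turn about z gives the same grasp; the last joint's range is limited). The gripper opens to 85 mm and grips with 20 to 120 N. Pads are 22 mm wide; open, the fingers measure 114 mm over their backs; the gripper's body (76 mm by 85 mm) begins 54 mm behind the grasp point. The pads swing forward as they close: fully open they stand 13 mm farther back than shut.
Start: joints at [0.259, 0.385, 0.008, 0, -1.194, -0.259], TCP at [624.979, 0.025, 231.312] pointing down, gripper open.
Joint ranges: [-3.14, 3.14], [-1.21, 2.06], [-1.07, 1.41], [-3.16, 2.05], [-2.99, -0.16], [-3.1, 3.1]. Speed limits (rad/s): [2.79, 2.79, 3.14, 3.14, 3.14, 3.14].

### API

Orientations are given as a unit quaternion [x, y, z, w].
In Python, from bench import arm, cams, ticket gives the robot as it stands.
- The arm moves only by the tool servo_tool, never from a script. Its argument "commands" is a list that holds one entry, the list of rows, each a list of 7 numbers: the closure in counts, from 0 (fully open) to 255 (shut), then the shift along the tool's x, y, z in m, then the turn, a rotation vector about the tool's x, y, z in degrees. In form: [[[grip, x, y, z, ax, ay, az], ...]]. A call has 1 to 10 rows; each row shifts and turns the commanded pose from where the row before left it, along the tool's axes as they then stand; what a row does not reach is not made up. A row lasts 1/12 s, in which the tool goes at most 41.7 mm and 7.16 degrees, less where a joint would pass 70% of its speed; a pose out of reach is approached as far as the arm can. A call with a gripper value outside its range is refused whole. The fingers move at their own pace and stop on an object; the grip force is fixed at half the most. Time passes only in rows, so rows that do not move let the fingers close. It gives the time, the measured TCP pose, the force, the opening and the grip force at its end, in the units of the state.
- arm.read_state(): the state, without advancing time (a new reading comes with each control period).
- cams.get_image(name): name is "scene" or "side" or "wrist"; returns a dict with "frame" (384x512x3 uint8, blue, green, red), "K" (3x3 intrinsics, pixels), "k1" (the pictures are not rectified: a ray, as slopes to the right and down, at radius r is drawn at 1 + k1 r^2 times it, then the intrinsics apply), "T" (4x4, takes a point from camera to world coordinates). Camera axes: x right, y up, looking along -z (the intrinsics and any distortion apply to the point x, -y, -z); pixel columns grow to the right and rows downward; lengths in mm; the calibration is good to about 2 mm. A picture is of the moment at which its call begins. There is no depth.
- ticket.job_done(): hands the job in; it is judged then, once.
The state is a dict: "clock": time; "joints": joint angles; "joint_vel": joint speeds; "joint_efforts": joint torques, N m; "position": TCP position; "ee_rot": TCP orientation; "contact_force": force on the tool from outside, world axes, zero at the start; "wrist_torque": the same for the moment, N m; "gripper_width": finger opening in mm; "grasp_force": force on a finger pad.
Only numpy, scipy, OpenCV 4.12 (cv2) and the standard library are available. Lean on these libraries where they do the work, as an engineer would, in place of code of your own. Each camera call takes 0.05 s, during which the arm holds its last target. There are 200 camera calls.

## Working session

There is one attempt and no reset: what is moved stays moved. The work goes in short steps, Python scripts to look and compute and a tool call to move; the robot and the scene stay as the last step left them, time stands still between calls to the robot, and variables do not carry over. Pictures are saved under pics/ and viewed, at most 10 in all, crops included, and the job is handed in when it is done.

Besides the shell and the picture viewer there is one more tool, called after "Emit:" as name(argument=value, ...) on one line, values as JSON. servo_tool: Moves the arm, as the interface text tells. Its arguments: {"type":"object","properties":{"commands":{"type":"array","items":{"type":"array","items":{"type":"array","items":{"type":"number"}}}}},"required":["commands"]}

```bash
mkdir -p pics
cat > h.py <<'E'
import numpy as np, cv2
from bench import arm, cams, ticket
def cal(n):
    d=cams.get_image(n); return d
def ray(d,u,v):
    K=np.array(d['K']);T=np.array(d['T'])
    x=(u-K[0,2])/K[0,0]; y=(v-K[1,2])/K[1,1]
    a,b=x,y
    for _ in range(20):
        s=1+d['k1']*(a*a+b*b); a,b=x/s,y/s
    return T[:3,3], T[:3,:3]@np.array([a,-b,-1])
def at(d,u,v,z):
    o,r=ray(d,u,v); return o+r*(z-o[2])/r[2]
def proj(d,p):
    T=np.array(d['T']);K=np.array(d['K']); c=T[:3,:3].T@(np.array(p)-T[:3,3])
    a,b=c[0]/-c[2],-c[1]/-c[2]; s=1+d['k1']*(a*a+b*b)
    return K[0,0]*a*s+K[0,2],K[1,1]*b*s+K[1,2]
E
python3 - <<'E'
from h import *
import pickle
D={}
for n in ("scene","side","wrist"):
    D[n]=cal(n); print(n,np.array(D[n]['T']).round(2).tolist(),D[n]['K'],D[n]['k1'])
pickle.dump(D,open('d0.pkl','wb'))
cv2.imwrite('pics/a.png',D['scene']['frame']);cv2.imwrite('pics/b.png',D['wrist']['frame']);cv2.imwrite('pics/c.png',D['side']['frame'])
print(arm.read_state(),arm.grip_point_offset)
E
```

```text
scene [[-0.46, -0.62, 0.64, 1093.38], [0.89, -0.33, 0.32, 306.68], [0.01, 0.71, 0.7, 674.64], [0.0, 0.0, 0.0, 1.0]] [[405.62789665   0.         264.23997609]
 [  0.         405.62789665 192.47168462]
 [  0.           0.           1.        ]] -0.0679126690014574
side [[-1.0, 0.02, -0.02, 533.32], [-0.03, -0.64, 0.77, 684.38], [0.0, 0.77, 0.64, 609.95], [0.0, 0.0, 0.0, 1.0]] [[409.80070784   0.         254.78741788]
 [  0.         409.80070784 189.39088641]
 [  0.           0.           1.        ]] -0.09921750469552136
wrist [[-1.0, -0.0, 0.0, 624.59], [0.0, -0.96, -0.27, -68.8], [0.0, -0.27, 0.96, 373.45], [0.0, 0.0, 0.0, 1.0]] [[292.88358919   0.         254.49981905]
 [  0.         292.88358919 192.09140645]
 [  0.           0.           1.        ]] -0.02393886051598558
{'clock': 0.15, 'joints': array([ 2.58616247e-01,  3.85400895e-01,  6.97259286e-03, -3.37190389e-04,
       -1.19397824e+00, -2.58611095e-01]), 'joint_vel': array([ 0.00047469, -0.00313839,  0.00662656,  0.00234171,  0.00098733,
       -0.00041949]), 'joint_efforts': array([-6.03353892e-04, -3.92678475e+01,  1.88581592e+01,  4.18858320e+00,
       -3.39302780e-03,  5.70479813e-06]), 'position': array([6.24583825e+02, 2.72330653e-02, 2.30475261e+02]), 'ee_rot': array([-7.07064408e-01,  7.07148677e-01,  5.40242961e-04, -6.17166997e-04]), 'contact_force': array([ 0.13857583,  0.37135676, -0.002879  ]), 'wrist_torque': array([0.00234598, 0.01983896, 0.03615228]), 'grasp_force': 0.0, 'gripper_width': 85.57016662896494} 18.700000000000003
```

View pics/a.png

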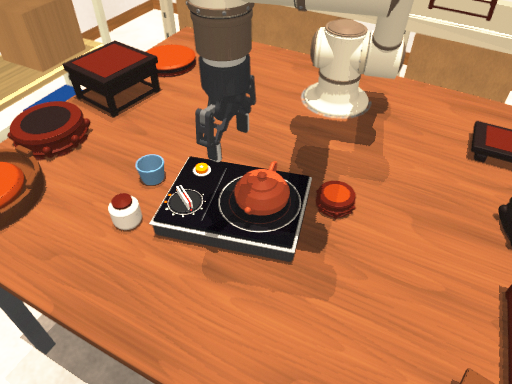

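View pics/b.png

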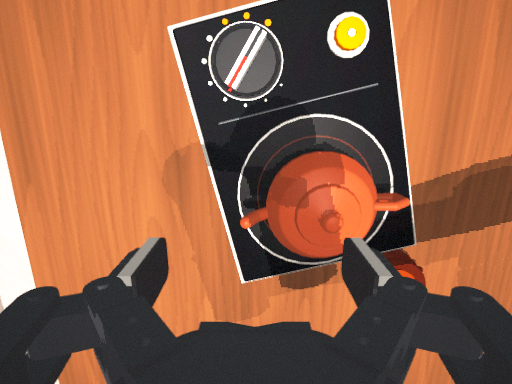

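The wrist view shows the dial centre at about (246,61), the bar's red end at (229,88), its tail at (263,30) and the key at (350,35). The marks run clockwise from (281,85). The pointer stands at the fourth mark, so the dial is at click 3.

Run:
```python
from h import *
import pickle
D=pickle.load(open('d0.pkl','rb'));d=D['wrist'];f=d['frame']
m=(f.max(2)>130).astype(np.uint8)
n,l,s,c=cv2.connectedComponentsWithStats(m)
mk=[(281,85),(265,100),(245,104),(225,98),(210,83),(204,61),(209,38),(225,22),(246,15),(267,22)]
from scipy.optimize import least_squares
P=[];Q=[]
for i,(u,v) in enumerate(mk):
    j=min(range(1,n),key=lambda j:np.hypot(*(c[j]-(u,v))))
    if np.hypot(*(c[j]-(u,v)))<5: u,v=c[j]
    else: print('nomatch',i)
    P.append(at(d,u,v,55)[:2]); a=np.radians(135-30*i); Q.append([42+42*np.cos(a),-98+42*np.sin(a)])
for (u,v),q in {(169,27):(110,-150),(243,282):(110,150),(414,243):(-110,150)}.items(): P.append(at(d,u,v,55)[:2]);Q.append(q)
P.append(at(d,350,35,66)[:2]);Q.append((-62,-98))
P=np.array(P);Q=np.array(Q)
R=lambda t:np.array([[np.cos(t),-np.sin(t)],[np.sin(t),np.cos(t)]])
r=least_squares(lambda x:((R(x[2])@Q.T).T+x[:2]-P).ravel(),[600,-60,0],loss='soft_l1',f_scale=2)
print(r.x,np.degrees(r.x[2]));print(r.fun.reshape(-1,2).round(1).tolist())
w=lambda q:R(r.x[2])@np.array(q)+r.x[:2]
ax=w((42,-98));print('dial',ax,'key',w((-62,-98)),'zone',w((0,55)))
for k in range(3,8): 
    a=np.radians(135-30*k)+r.x[2]; print(k,np.degrees(a),ax+29*np.array([np.cos(a),np.sin(a)]))
for p in ((229,88),(263,30)): 
    q=at(d,*p,80)[:2]-ax; print(q,np.degrees(np.arctan2(q[1],q[0])))
s=D['scene']
print([proj(s,(*w((42,-98)),55)),proj(s,(*w((-62,-98)),67)),proj(s,(*w((110,-150)),55))])
print('cup,caddy',at(s,151,163,45),at(s,124,210,40))
```

```text
nomatch 6
nomatch 9
[ 5.68363093e+02 -3.28071209e+01  2.43916326e-01] 13.975376059457236
[[0.1, -0.4], [-0.2, -0.3], [-0.2, -0.1], [-0.1, -0.1], [0.1, -0.0], [-0.2, 0.2], [0.1, 0.1], [0.3, 0.2], [0.2, -0.1], [-0.2, 0.0], [3.6, -2.2], [0.8, 5.2], [-7.5, 3.8], [-0.4, -2.9]]
dial [ 632.787354   -117.76307781] key [ 531.86579486 -142.87958433] zone [555.08032533  20.56485753]
3 58.97537605945723 [647.73413992 -92.91164746]
4 28.975376059457233 [ 658.15736549 -103.71450076]
5 -1.0246239405427633 [ 661.78271697 -118.28165895]
6 -31.024623940542767 [ 657.63878435 -132.70986373]
7 -61.024623940542774 [ 646.83593104 -143.1330893 ]
[15.15935263 27.31823598] 60.97336259735342
[-16.79459949 -22.76769546] -126.41435537695949
[(np.float64(184.29963181384556), np.float64(200.80149370405078)), (np.float64(200.28362740686669), np.float64(165.63669903128408)), (np.float64(148.38753126855755), np.float64(219.50927038665594))]
cup,caddy [ 558.61998606 -269.52468461   45.        ] [ 705.21430831 -226.97461024   40.        ]
```

Run:
```python
import cv2
f=cv2.imread('pics/a.png')[130:260,90:330]
cv2.imwrite('pics/a2.png',cv2.resize(f,None,fx=3.2,fy=3.2,interpolation=cv2.INTER_CUBIC))
```

```text
(no output)
```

View pics/a2.png

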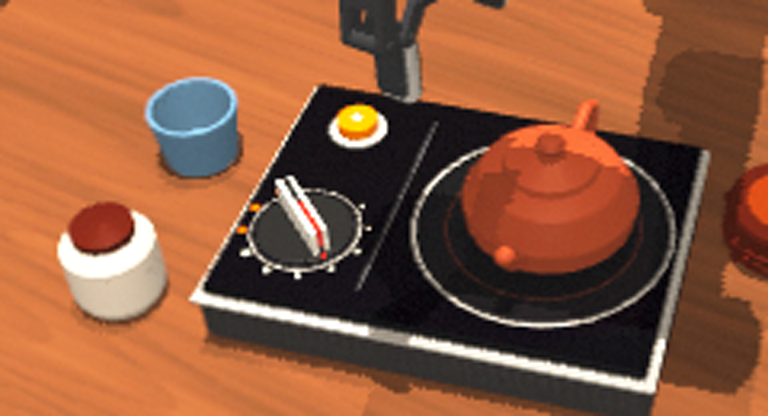

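The close-up agrees: the pointer is at the fourth mark (click 3), so the target is click 7. I'll push the pointer end with one face of the shut fingers, with tool y along the tangent. First I move above the start point.

Emit:
servo_tool(commands=[[[255, 0.0215, 0.0014, 0, 0, 0, 0], [255, 0.0215, 0.0014, 0, 0, 0, 0], [255, 0.0215, 0.0014, 0, 0, 0, 0], [255, 0.0215, 0.0014, 0, 0, 0, 0], [255, 0, 0, 0.02, 0, 0, 6.2], [255, 0, 0, 0.02, 0, 0, 6.2], [255, 0, 0, 0.02, 0, 0, 6.2], [255, 0, 0, 0.02, 0, 0, 6.2], [255, 0, 0, 0.02, 0, 0, 6.2], [255, 0, 0, 0, 0, 0, 0]]])

```text
clock: 0.98
position: [616.2, -85.9, 126.4]
ee_rot: [-0.491, 0.871, 0.003, -0.004]
contact_force: [-0.7, -0.4, -0.6]
gripper_width: 0.2
grasp_force: 0.0
```

```bash
cat > st.py <<'E'
from h import *
from scipy.spatial.transform import Rotation as Ro
ax=np.array([632.8,-117.8])
s=arm.read_state(); R=Ro.from_quat(s['ee_rot']).as_matrix(); p=s['position']
print('t',s['clock'],'p',p.round(1),'tilt',R[2].round(3),'yaw y',np.degrees(np.arctan2(R[1,1],R[0,1])).round(2),'w',s['gripper_width'],'j6',s['joints'][5])
q=R.T@np.append(p[:2]-ax,0)
f=s['contact_force'];print('TCP rel dial in tool',q[:2].round(1),'(want -22, s) F tool',(R.T@f).round(2),'wrist tz',s['wrist_torque'].round(2))
E
cat > look.py <<'E'
from h import *
import sys
d=cams.get_image('wrist'); f=d['frame'].copy()
cv2.imwrite('pics/'+sys.argv[1],f)
print('dial px',proj(d,(632.8,-117.8,59)),'key px',proj(d,(532,-141.5,67)))
E
python3 st.py; python3 look.py d.png
```

```text
t 0.9833 p [616.2 -85.9 126.4] tilt [ 0.005  0.009 -1.   ] yaw y 148.83 w 0.15956037268143955 j6 -0.6633025662520909
TCP rel dial in tool [-18.7  30.7] (want -22, s) F tool [0.72 0.42 0.59] wrist tz [0.03 0.11 0.01]
dial px (np.float64(212.81318597499327), np.float64(182.31465633870386)) key px (np.float64(320.7784335576491), np.float64(76.67191744841116))
```

View pics/d.png

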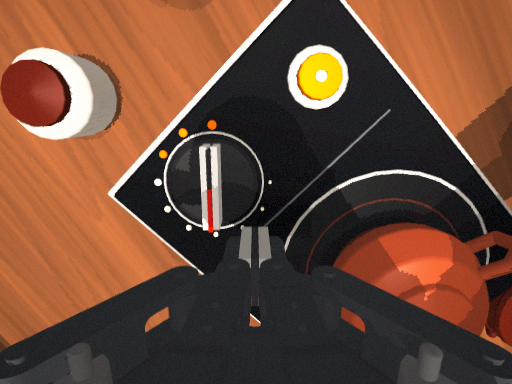

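The image matches the projections: dial at (213,182), key at (320,77), shut fingertips at about (255,230) beside the bar. Now I descend.

Emit:
servo_tool(commands=[[[255, -0.003, 0, 0.015, 0, 0, 0], [255, 0, 0, 0.015, 0, 0, 0], [255, 0, 0, 0.015, 0, 0, 0], [255, 0, 0, 0.01, 0, 0, 0], [255, 0, 0, 0.003, 0, 0, 0], [255, 0, 0, 0, 0, 0, 0], [255, 0, 0, 0, 0, 0, 0]]])

```text
clock: 1.62
position: [621.7, -83.4, 74.4]
ee_rot: [-0.493, 0.87, -0.001, 0.001]
contact_force: [-0.5, 0.3, 0.2]
gripper_width: 0.2
grasp_force: 0.0
```

```bash
python3 st.py
```

```text
t 1.6167 p [621.7 -83.4  74.4] tilt [-0.001 -0.002 -1.   ] yaw y 149.07 w 0.20230532003242366 j6 -0.6646880285095348
TCP rel dial in tool [-23.8  27.2] (want -22, s) F tool [-0.03  0.62 -0.23] wrist tz [-0.    0.02 -0.  ]
```

Emit:
servo_tool(commands=[[[255, 0.002, 0, 0.005, 0, 0, 0], [255, 0, 0, 0.0045, 0, 0, 0], [255, 0, -0.004, 0, 0, 0, 0], [255, 0, -0.003, 0, 0, 0, 0], [255, 0, -0.002, 0, 0, 0, 0], [255, 0, -0.001, 0, 0, 0, 0], [255, 0, 0, 0, 0, 0, 0], [255, 0, 0, 0, 0, 0, 0]]])

```text
clock: 2.28
position: [628.1, -89.7, 63.8]
ee_rot: [-0.492, 0.87, 0.001, -0.0]
contact_force: [-2.0, 3.9, 1.0]
gripper_width: -0.0
grasp_force: 2.1
```

```bash
python3 st.py
```

```text
t 2.2833 p [628.1 -89.7  63.8] tilt [-0.     0.001 -1.   ] yaw y 149.0 w -0.014997898227883846 j6 -0.6527374770760082
TCP rel dial in tool [-21.6  18.5] (want -22, s) F tool [-2.29  3.75 -0.99] wrist tz [1.07 0.68 0.06]
```

Emit:
servo_tool(commands=[[[255, -0.00127, -0.00158, 0, 0, 0, 4], [255, -0.00127, -0.00158, 0, 0, 0, 4], [255, -0.00127, -0.00158, 0, 0, 0, 4], [255, -0.00127, -0.00158, 0, 0, 0, 4], [255, -0.00127, -0.00158, 0, 0, 0, 4], [255, -0.00127, -0.00158, 0, 0, 0, 4], [255, 0, 0, 0, 0, 0, 0], [255, 0, 0, 0, 0, 0, 0]]])

```text
clock: 2.95
position: [640.0, -90.7, 63.6]
ee_rot: [-0.301, 0.953, 0.0, -0.001]
contact_force: [-3.2, 2.2, 0.3]
gripper_width: -0.1
grasp_force: 1.6
```

```bash
python3 st.py; python3 look.py e.png
```

```text
t 2.95 p [640.  -90.7  63.6] tilt [ 0.001  0.001 -1.   ] yaw y 125.09 w -0.05106264603754825 j6 -1.0671617811985816
TCP rel dial in tool [-21.5  18. ] (want -22, s) F tool [ 1.33  3.66 -0.32] wrist tz [ 0.63  0.76 -0.02]
dial px (np.float64(222.54408297992558), np.float64(203.44364904762784)) key px (np.float64(305.8550543435972), np.float64(-8.951280407060295))
```

View pics/e.png

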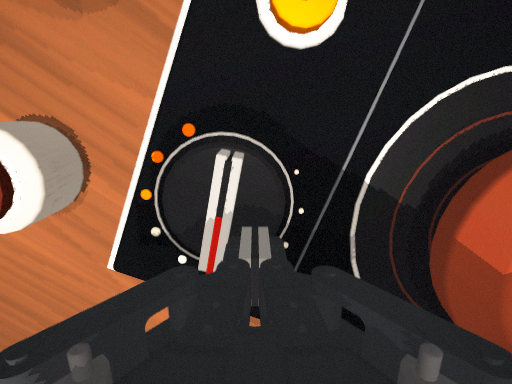

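The red end at (208,270) and tail at (231,155) show the bar about 11° ahead of the tool, so about 35° from the start. It has passed one click and is being pushed lightly into the next. I continue.

Emit:
servo_tool(commands=[[[255, -0.00127, -0.00158, 0, 0, 0, 4], [255, -0.00127, -0.00158, 0, 0, 0, 4], [255, -0.00127, -0.00158, 0, 0, 0, 4], [255, -0.00127, -0.00158, 0, 0, 0, 4], [255, -0.00127, -0.00158, 0, 0, 0, 4], [255, 0, 0, 0, 0, 0, 0], [255, 0, 0, 0, 0, 0, 0]]])

```text
clock: 3.58
position: [650.6, -95.2, 64.1]
ee_rot: [-0.132, 0.991, -0.0, 0.001]
contact_force: [0.9, -0.4, -0.1]
gripper_width: 0.2
grasp_force: 0.1
```

```bash
python3 st.py
```

```text
t 3.5833 p [650.6 -95.2  64.1] tilt [-0.002 -0.001 -1.   ] yaw y 105.16 w 0.1728926875436294 j6 -1.4072696884908644
TCP rel dial in tool [-23.1  17.1] (want -22, s) F tool [-0.71 -0.62  0.12] wrist tz [ 0.05 -0.08 -0.01]
```

Emit:
servo_tool(commands=[[[255, 0.001, 0.002, 0, 0, 0, 0], [255, -0.00127, -0.00158, 0, 0, 0, 4], [255, -0.00127, -0.00158, 0, 0, 0, 4], [255, -0.00127, -0.00158, 0, 0, 0, 4], [255, -0.00127, -0.00158, 0, 0, 0, 4], [255, -0.00127, -0.00158, 0, 0, 0, 4], [255, -0.00127, -0.00158, 0, 0, 0, 4], [255, -0.00127, -0.00158, 0, 0, 0, 4], [255, 0, 0, 0, 0, 0, 0], [255, 0, 0, 0, 0, 0, 0]]])

```text
clock: 4.42
position: [657.5, -102.1, 63.7]
ee_rot: [0.112, 0.994, 0.001, -0.0]
contact_force: [-0.3, 2.8, 0.4]
gripper_width: 0.2
grasp_force: 1.7
```

```bash
python3 st.py; python3 look.py f.png
```

```text
t 4.4167 p [ 657.5 -102.1   63.7] tilt [ 0.     0.002 -1.   ] yaw y 77.08 w 0.24360514140247597 j6 -1.8825782180318964
TCP rel dial in tool [-20.5  20.8] (want -22, s) F tool [ 0.89  2.67 -0.41] wrist tz [ 0.96  0.21 -0.04]
dial px (np.float64(218.2048940658334), np.float64(202.8914569763213)) key px (np.float64(102.06222884488744), np.float64(0.009352700679500003))
```

View pics/f.png

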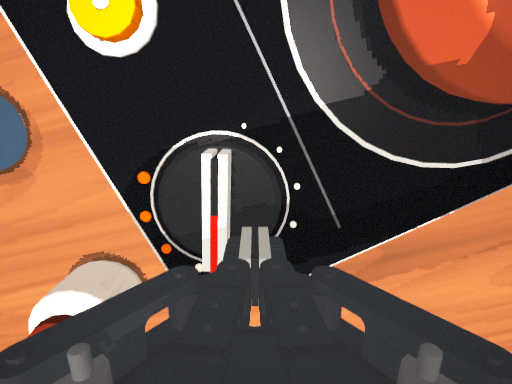

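The pointer's end at (208,268) lies about 13° short of mark 6, at about (198,269). It is just before its third jump. I continue.

Emit:
servo_tool(commands=[[[255, -0.00127, -0.00158, 0, 0, 0, 4], [255, -0.00127, -0.00158, 0, 0, 0, 4], [255, -0.00127, -0.00158, 0, 0, 0, 4], [255, -0.00127, -0.00158, 0, 0, 0, 4], [255, 0, 0, 0, 0, 0, 0], [255, 0, 0, 0, 0, 0, 0]]])

```text
clock: 4.97
position: [660.6, -110.8, 64.0]
ee_rot: [0.249, 0.968, 0.0, 0.0]
contact_force: [0.4, 2.3, -0.0]
gripper_width: -0.1
grasp_force: 1.3
```

```bash
python3 st.py
```

```text
t 4.9667 p [ 660.6 -110.8   64. ] tilt [-0.001  0.001 -1.   ] yaw y 61.16 w -0.14426584331763093 j6 -2.1485032129391897
TCP rel dial in tool [-21.   19.5] (want -22, s) F tool [0.79 2.19 0.02] wrist tz [ 0.87 -0.05 -0.  ]
```

Emit:
servo_tool(commands=[[[255, -0.00097, -0.00118, 0, 0, 0, 3], [255, -0.00097, -0.00118, 0, 0, 0, 3], [255, -0.00097, -0.00118, 0, 0, 0, 3], [255, 0, 0, 0, 0, 0, 0], [255, 0, 0, 0, 0, 0, 0]]])

```text
clock: 5.38
position: [661.7, -114.8, 63.9]
ee_rot: [0.324, 0.946, 0.001, 0.001]
contact_force: [1.2, 5.9, -0.5]
gripper_width: 0.2
grasp_force: 2.5
```

```bash
python3 st.py
```

```text
t 5.3833 p [ 661.7 -114.8   63.9] tilt [-0.001  0.002 -1.   ] yaw y 52.17 w 0.22396287387215322 j6 -2.298473395160149
TCP rel dial in tool [-20.9  20.1] (want -22, s) F tool [2.7  5.39 0.47] wrist tz [ 1.66 -0.26 -0.05]
```

Emit:
servo_tool(commands=[[[255, -0.00097, -0.00118, 0, 0, 0, 3], [255, -0.00065, -0.0008, 0, 0, 0, 2], [255, 0, 0, 0, 0, 0, 0], [255, 0, 0, 0, 0, 0, 0]]])

```text
clock: 5.72
position: [660.9, -118.9, 64.0]
ee_rot: [0.365, 0.931, -0.0, 0.0]
contact_force: [1.0, 0.4, -0.1]
gripper_width: -0.2
grasp_force: 0.0
```

```bash
python3 st.py
```

```text
t 5.7167 p [ 660.9 -118.9   64. ] tilt [-0.001 -0.001 -1.   ] yaw y 47.16 w -0.22653018062415023 j6 -2.3818207963367635
TCP rel dial in tool [-21.3  18.3] (want -22, s) F tool [-0.47  0.99  0.09] wrist tz [-0.07  0.01  0.02]
```

The force dropped to near zero, so the dial jumped. I back off, rise and check.

Emit:
servo_tool(commands=[[[255, 0, 0.006, 0, 0, 0, 0], [255, 0, 0.006, 0, 0, 0, 0], [255, 0, 0, -0.01, 0, 0, 0], [255, 0, 0, -0.025, 0, 0, 0], [255, 0, 0, -0.025, 0, 0, 0], [255, 0, 0, 0, 0, 0, -7], [255, 0, 0, 0, 0, 0, 0], [255, 0, 0, 0, 0, 0, 0]]])

```text
clock: 6.38
position: [668.9, -109.5, 124.2]
ee_rot: [0.31, 0.951, 0.0, -0.0]
contact_force: [0.6, 0.3, -1.4]
gripper_width: 0.0
grasp_force: 0.0
```

```bash
python3 st.py; python3 look.py g.png
```

```text
t 6.3833 p [ 668.9 -109.5  124.2] tilt [ 0.  0. -1.] yaw y 53.86 w 0.02641139754683166 j6 -2.277042376632891
TCP rel dial in tool [-24.3  28. ] (want -22, s) F tool [-0.33  0.62  1.36] wrist tz [ 0.   -0.01 -0.02]
dial px (np.float64(217.87451286843574), np.float64(172.03645940125773)) key px (np.float64(91.30029845082407), np.float64(72.01233417865595))
```

View pics/g.png

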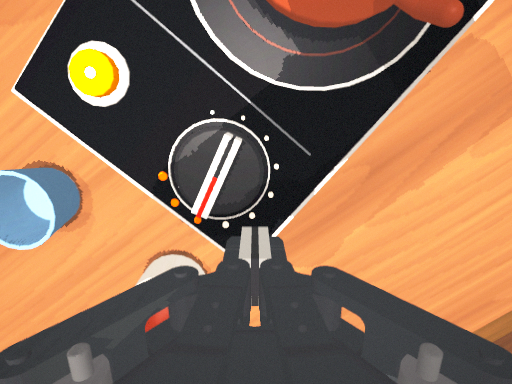

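The pointer now rests at the eighth mark, the first orange one at (198,220), which is click 7. The key is at about (95,73), as predicted. Next I move over the key.

Emit:
servo_tool(commands=[[[255, 0.0114, -0.01326, 0, 0, 0, 0], [255, 0.0114, -0.01326, 0, 0, 0, 0], [255, 0.0114, -0.01326, 0, 0, 0, 0], [255, 0.0114, -0.01326, 0, 0, 0, 0], [255, 0.0114, -0.01326, 0, 0, 0, 0], [255, 0.0114, -0.01326, 0, 0, 0, 0], [255, 0.0114, -0.01326, 0, 0, 0, 0], [255, 0.0114, -0.01326, 0, 0, 0, 0], [255, 0, 0, 0, 0, 0, 0], [255, 0, 0, 0, 0, 0, 0]]])

```text
clock: 7.27
position: [532.1, -142.1, 123.4]
ee_rot: [0.31, 0.951, -0.0, -0.001]
contact_force: [-0.4, 0.3, 0.0]
gripper_width: 0.0
grasp_force: 0.0
```

Emit:
servo_tool(commands=[[[255, 0, 0, 0.015, 0, 0, 0], [255, 0, 0, 0.015, 0, 0, 0], [255, 0, 0, 0.012, 0, 0, 0], [255, 0, 0, 0, 0, 0, 0], [255, 0, 0, 0, 0, 0, 0], [255, 0, 0, 0, 0, 0, 0]]])

```text
clock: 7.77
position: [534.0, -141.8, 82.2]
ee_rot: [0.309, 0.951, -0.0, 0.0]
contact_force: [-0.1, 0.1, 0.0]
gripper_width: -0.1
grasp_force: 0.0
```

```bash
python3 st.py; python3 look.py k.png
```

```text
t 7.7667 p [ 534.  -141.8   82.2] tilt [-0.001  0.    -1.   ] yaw y 54.01 w -0.12468044821339766 j6 -2.2334308593111754
TCP rel dial in tool [ 65.8 -77.5] (want -22, s) F tool [ 0.15  0.01 -0.02] wrist tz [0.   0.   0.02]
dial px (np.float64(371.86051713491804), np.float64(316.1152600249744)) key px (np.float64(255.40942924254824), np.float64(227.32576392019809))
```

View pics/k.png

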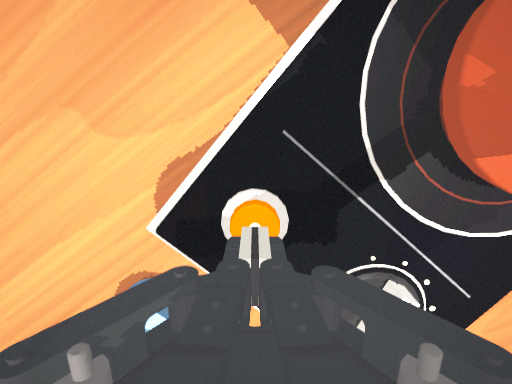

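The collar is centred at about (255,221), and the fingertip is right beside it and laterally aligned. I shift 2 mm and press.

Emit:
servo_tool(commands=[[[255, 0.002, 0, 0.006, 0, 0, 0], [255, 0, 0, 0.005, 0, 0, 0], [255, 0, 0, 0.003, 0, 0, 0], [255, 0, 0, 0.002, 0, 0, 0], [255, 0, 0, 0.002, 0, 0, 0], [255, 0, 0, 0.001, 0, 0, 0], [255, 0, 0, 0, 0, 0, 0], [255, 0, 0, 0, 0, 0, 0]]])

```text
clock: 8.48
position: [531.1, -140.6, 63.0]
ee_rot: [0.309, 0.951, -0.0, -0.0]
contact_force: [-1.7, 1.6, 2.8]
gripper_width: 0.3
grasp_force: 1.7
```

Emit:
servo_tool(commands=[[[255, 0, 0, 0.001, 0, 0, 0], [255, 0, 0, 0.001, 0, 0, 0], [255, 0, 0, 0, 0, 0, 0]]])

```text
clock: 8.73
position: [531.2, -140.7, 61.1]
ee_rot: [0.309, 0.951, -0.0, -0.0]
contact_force: [-2.4, 1.4, 4.4]
gripper_width: 0.0
grasp_force: 2.6
```

Almost at the bottom. I press on until the force rises clearly above the spring's.

Emit:
servo_tool(commands=[[[255, 0, 0, 0.001, 0, 0, 0], [255, 0, 0, 0.001, 0, 0, 0], [255, 0, 0, 0, 0, 0, 0], [255, 0, 0, 0, 0, 0, 0]]])

```text
clock: 9.07
position: [531.3, -140.7, 60.9]
ee_rot: [0.309, 0.951, -0.0, 0.0]
contact_force: [-6.5, 3.7, 16.4]
gripper_width: 0.0
grasp_force: 7.9
```

The key has bottomed at z = 60.9 with 16 N. Now I release and rise.

Emit:
servo_tool(commands=[[[255, 0, 0, -0.003, 0, 0, 0], [255, 0, 0, -0.004, 0, 0, 0], [255, 0, 0, -0.008, 0, 0, 0], [255, 0, 0, -0.025, 0, 0, 0], [255, 0, 0, -0.03, 0, 0, 0], [255, 0, 0, -0.03, 0, 0, 0], [255, 0, 0, -0.03, 0, 0, 0], [255, 0, 0, 0, 0, 0, 0], [255, 0, 0, 0, 0, 0, 0]]])

```text
clock: 9.82
position: [532.9, -140.7, 191.0]
ee_rot: [0.309, 0.951, 0.001, 0.003]
contact_force: [-0.3, 0.5, -1.2]
gripper_width: 0.0
grasp_force: 0.0
```

Run:
```python
from h import *
f=cams.get_image('scene')['frame'];g=cams.get_image('wrist')['frame']
a=cv2.resize(f[130:260,90:370],(800,371),interpolation=cv2.INTER_CUBIC)
b=cv2.resize(g,(300,225)); cv2.imwrite('pics/z.png',np.vstack([a,np.pad(b,((0,0),(0,500),(0,0)))]))
```

```text
(no output)
```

View pics/z.png

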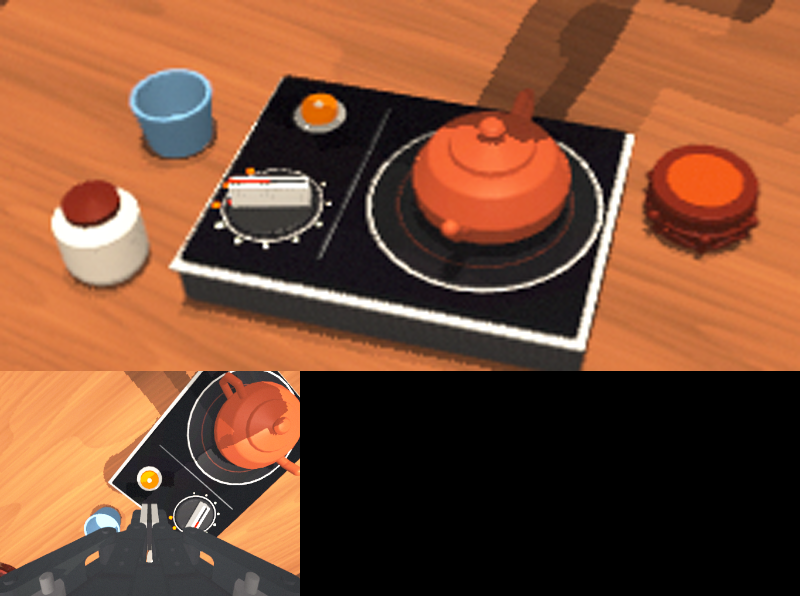

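The key is up again at (320,105). The red pointer end is at about (230,182), still towards the orange marks, and the pot, cup, stand and caddy have not moved.

```bash
python3 -c "
from bench import ticket
print(ticket.job_done())"
```

```text
the job is handed in; nothing more can be done
None
```

The job is handed in at about 10 s on the robot's clock, with no verdict returned: I turned the dial clockwise four clicks (click 3 to click 7), then pressed the start key to its stop (16 N) and it came back up; the pot, cup, stand and caddy still stood in place in the last picture.

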